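# Fit the new blade to the ice scraper

### The job

Fit the new orange blade to the ice scraper that is clipped on top of the organiser: lay it flat on the bed with its notch towards the handle, slide it gently back until you feel the locating pin press against the bottom of the notch, let go, and then gently swing the yellow flap down until its lip sits in front of the blade's thick spine and the flap is fully shut. The blade must end up square, flat and fully home; the plastic is brittle, so never push or press it with more than about 15 newtons, and leave the old grey blade and the other things on the console where they are.

Things in the scene. Friction and masses are not known exactly. Their poses are not given: they have to be found in the camera images.
- blade: New orange plastic blade, about 40 g, 100 (its y) x 50 (x); origin at the centre of its underside, z up. 4 thick, with a spine along the back, x +5.5 to +25, 8 thick. Scraping edge at x -25. In the middle of the back edge an open notch 10 wide, 14 deep, mouth flared to 20 over its last 6. Grip rib on top, 10 wide (y), x -22 to -2, top at z 22: grasp it across y. Starts flat on the console.
- blade_notch (a point): Middle of the flat bottom of the new blade's notch, at the level of its underside (x = +11, y = 0, z = 0 of the blade); axes as the blade's.
- old_blade: Old smoke-grey blade of the same size with a chipped edge, lying on the console; not to be used or moved. Origin and axes as the new blade's.
- scraper: Blue ice scraper, clipped fast on the organiser; origin on its underside, 85 above the console, under the middle of the pin's range; x points from the bed towards the black handle, z up. Flat bed 20 above the origin, x -28 to +34, y -54 to +54; the blade's edge overhangs its front. Handle to x +212, no higher than 24. Pin, flap and hinge ride on a carriage (see guide).
- clamp (a joint): Yellow flap; hinge axis along y, 20 behind the pin's axis, 6 above the bed. 33 long, 62 wide, top face 6 above the axis; a 3 thick lip at its free edge reaches down to the blade and only fits in front of the spine (1.8 play) with the blade home. 0 = shut, 1.5 to 1.75 rad = standing open. Stiff (0.06 N m), stays where left. To shut, push the free edge from the handle's side to the bed, then down.
- organiser: White plastic organiser, fixed on the console, 130 (x) x 260 (y) x 85 high, with the scraper held in two clips (26 high) on its top, parallel to its y axis; origin at the centre of its underside, front (with a grey tilt-out bin, which may stand out by up to 45) to -x.
- bowl: Steel key bowl, 136 across, 50 high; origin at the centre of its underside.
- case: Black sunglasses case, 160 (x) x 62 x 42 high; origin at the centre of its underside.
- key_a: Loose brass-headed key, 58 long, 4 thick; origin on its underside.
- key_b: Loose black-headed key, 58 long, 4 thick; origin on its underside.
- dog: White ceramic dog figurine, 105 long, 90 high; origin between its feet.
- whistle: Yellow plastic whistle, 60 long, 22 high; origin on its underside.
- guide: Guide of the carriage that sets how far the blade sticks out; origin at bed level, mid range, axes as the scraper's. The carriage carries the steel pin (6 diameter, 6.5 high) and the flap, and is screwed fast with the pin's axis anywhere from 7 in front (x -7) to 7 behind (x +7), y 0: not measured, find it by feel. Home, the notch bottom bears on the pin's front, 3 ahead of its axis.

How it is judged:
On the way:
1. with the flap still open, the blade lies flat on the bed and is pushed back so that the pin presses in its notch with at least 2.5 N (contact force between blade and guide above 2.5 N and z of blade_notch in the frame of guide below 0.0018 m and x of blade_notch in the frame of guide above -0.0125 m and y of blade_notch in the frame of guide between -0.003 and 0.003 m and angle between blade's own z axis and vertical below 0.06 rad and value of joint clamp above 0.8 rad), for 0.2 s.
At the end, for the whole second after the job is handed in: The blade lies flat (within 0.04 rad) on the bed with the pin in its notch, centred within 3 mm, square to the scraper within 0.08 rad and at rest, and the flap is shut (within 0.06 rad), which its lip allows only if the blade is home within 1.8 mm (x of blade_notch in the frame of guide between -0.0125 and 0.0055 m and y of blade_notch in the frame of guide between -0.003 and 0.003 m and z of blade_notch in the frame of guide below 0.0015 m and angle between blade's own z axis and vertical below 0.04 rad and angle between the x axis of blade and the x axis of scraper, either way round below 0.08 rad and value of joint clamp below 0.06 rad and linear speed of blade below 0.01 m/s); the robot touches nothing.
It fails at once if the notch is pushed against the pin with more than 15 N (flap open) (value of joint clamp above 0.8 rad and contact force between blade and guide above 15 N).
It fails at once if the blade is pressed or dropped on the scraper with more than 45 N, its contacts with bed, pin and flap added up (contact force between blade and scraper above 45 N).
It fails at once if the old blade is disturbed by more than 15 mm (distance of old_blade from where it was at the start of the episode above 0.015 m).
It fails at once if a bystander is moved by more than 15 mm (distance of any of bowl, case, key_a, key_b, dog, whistle from where it was at the start of the episode above 0.015 m).
It also fails if it takes over 61 s, if anything falls off the work surface, if the arm or the gripper's body presses on something with over 40 N, if the wrist force passes 120 N, or if a joint passes its speed limit or range.

### The arm

A 7-joint arm with a two-finger parallel gripper is mounted at the origin on the work surface. World frame = base frame: x ahead of the robot, y to its left, z up, the work surface at z = 0. Lengths are in m, angles in rad, forces in N, time in s.
With the tool pointing down it reaches from about 0.35 to 0.9 m from the base axis. Payload 8.1 kg.
Tool frame: the origin (TCP) lies at the very end of the fingers, on their centre line; the grasp point (between the pads) lies robot.grip_point_offset behind it (robot.grip_point_offset is the distance from the TCP to the grasp point, in m); z points along the fingers, y is the line along which they close (so a half turn about z gives the same grasp; the last joint's range is limited). The gripper opens to 85 mm and grips with 20 to 120 N. Pads are 22 mm wide; open, the fingers measure 114 mm over their backs; the gripper's body (76 mm by 85 mm) begins 54 mm behind the grasp point. The pads swing forward as they close: fully open they stand 13 mm farther back than shut.
Start: joints at [1.072, 0.434, 0.025, 1.573, -0.012, 1.134, -0.075], TCP at [0.241, -0.577, 0.202] pointing down, gripper open.
Joint ranges: [-2.62, 2.62], [-0.44, 2.09], [-1.27, 1.32], [0.08, 2.57], [-1.32, 4.46], [0.12, 2], [-2.74, 2.74]. Speed limits (rad/s): [2.22, 2.22, 3.01, 3.01, 3.14, 3.14, 3.14].

### API

Orientations are given as a rotation vector (axis times angle).
In Python, from plant import robot gives the robot as it stands.
- The arm moves only by the tool send_rows, never from a script. Its argument "deltas" is a list of rows, each a list of 2 entries, a list of its own where there are three numbers: the shift along the tool's x, y, z each as a share of 3 cm, from -1 to 1, then the turn, a rotation vector about the tool's x, y, z each as a share of 0.1 rad, from -1 to 1. In form: [[[dx, dy, dz], [rx, ry, rz]], ...]. A call has 1 to 12 rows; each row shifts and turns the commanded pose from where the row before left it, along the tool's axes as they then stand; what a row does not reach is not made up. A row lasts 1/12 s, in which the tool goes at most 41.7 mm and 7.16 degrees, less where a joint would pass 70% of its speed; a pose out of reach is approached as far as the arm can. A call with a number of a shift or a turn outside -1 to 1 is refused whole. A call with a gripper value outside its range is refused whole. "fingers" is the opening, from 0 (shut) to 1 (fully open), set as the call begins (left out, the last holds). The fingers move at their own pace and stop on an object; the grip force is fixed at half the most. Time passes only in rows, so rows that do not move let the fingers close. It gives the time, the measured TCP pose, the force, the opening and the grip force at its end, in the units of the state.
- robot.get_obs(): the state, without advancing time (a new reading comes with each control period).
- robot.camera(name): name is "side" or "top"; returns the picture (480x640x3 uint8, blue, green, red); there is no depth.
- robot.calibration(name): a dict with "fovy" (degrees; the focal length in pixels is half the picture's height over the tangent of half this angle, whatever the lens; pixels are square), "cx", "cy" (the principal point, pixels), "position" and "rotation" of the camera in the world. Camera axes: x right, y down, z forward; pixel columns grow to the right and rows downward; lengths in m; the calibration is good to about 2 mm. A picture is of the moment at which its call begins. calibration takes no time and is no camera call.
- robot.hand_in(): hands the job in; it is judged then, once.
The state is a dict: "clock": time; "joint_pos": joint angles; "joint_vel": joint speeds; "tau": joint torques, N m; "ee_pos": TCP position; "tcp_rot": TCP orientation; "ft_force": force on the tool from outside, world axes, zero at the start; "torque": the same for the moment, N m; "gripper_width": finger opening in m; "gripper_force": force on a finger pad.
Only numpy, scipy, OpenCV 4.12 (cv2) and the standard library are available. Lean on these libraries where they do the work, as an engineer would, in place of code of your own. Each camera call takes 0.05 s, during which the arm holds its last target. There are 200 camera calls.

## Working session

There is one attempt and no reset: what is moved stays moved. The work goes in short steps, Python scripts to look and compute and a tool call to move; the robot and the scene stay as the last step left them, time stands still between calls to the robot, and variables do not carry over. Pictures are saved under pics/ and viewed, at most 10 in all, crops included, and the job is handed in when it is done.

Besides the shell and the picture viewer there is one more tool, called as name([rows], argument=value, ...), one row to a line, values as JSON. send_rows: Moves the arm, as the interface text tells. Its arguments: {"type":"object","properties":{"deltas":{"type":"array"},"fingers":{"type":"number"}},"required":["deltas"]}

```bash
mkdir -p pics; ls; python3 - <<'E'
from plant import robot
import cv2, numpy as np
print(robot.get_obs()); print(robot.grip_point_offset)
for n in("side","top"):
    im=robot.camera(n); cv2.imwrite(f"pics/{n}0.png",im); print(n,robot.calibration(n))
E
```

```text
pics
{'clock': 0.0, 'joint_pos': array([ 1.07241522,  0.43520973,  0.02495461,  1.57411203, -0.01161619,
        1.13400604, -0.07507799]), 'joint_vel': array([ 6.87847824e-05, -1.71181009e-03,  1.46807744e-04, -3.91253725e-04,
       -1.09297813e-03,  7.71766614e-04, -9.24786930e-04]), 'tau': array([-2.54291772e-04, -6.70460129e+01,  1.02496292e+00, -3.16204512e+01,
        1.54612307e-02,  1.24642733e-02,  1.77299319e-05]), 'ee_pos': array([ 0.24069626, -0.57618162,  0.20082825]), 'tcp_rot': array([-3.07879058e+00, -6.17282108e-01,  6.76435237e-04]), 'ft_force': array([ 0.23044833, -0.6129425 ,  0.78244484]), 'torque': array([ 0.04998773, -0.02741604, -0.04188619]), 'gripper_force': 0.0, 'gripper_width': 0.08554214138652846}
0.0187
side {'fovy': 49.38882239770891, 'cx': 322.54522085117117, 'cy': 234.58390153838974, 'position': array([0.22077263, 0.87594588, 0.78613616]), 'rotation': array([-0.60049012,  2.56595881, -1.29060581])}
top {'fovy': 44.18420549090261, 'cx': 303.2362124717529, 'cy': 235.72561684260876, 'position': array([0.3604152 , 0.03443645, 1.27912502]), 'rotation': array([-2.18782927,  2.00520998, -0.23983684])}
```

View pics/top0.png

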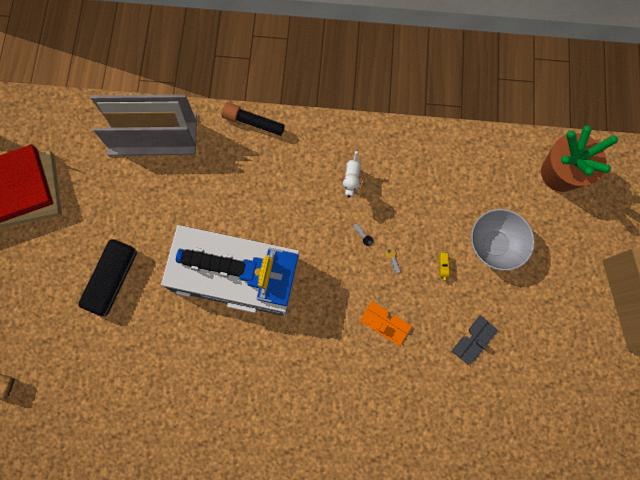

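View pics/side0.png

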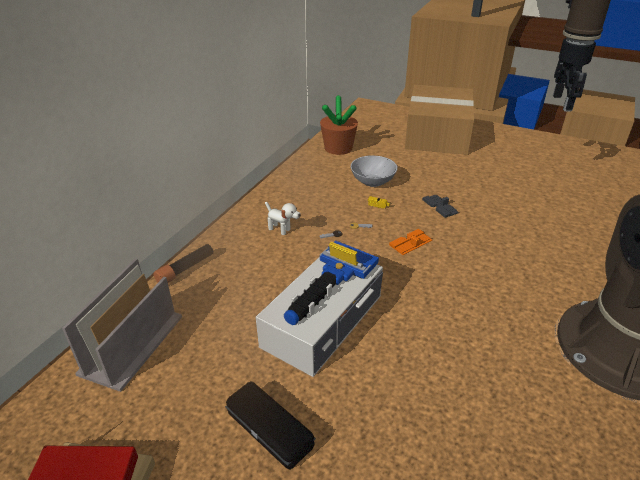

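The top view shows the orange blade at about (387,323), the old blade at (475,340), and the organiser at (230,270). The scraper bed is at (280,278), the yellow flap at (265,272), and the handle points left. I'll measure these and take one enlarged crop.

```bash
cat > h.py <<'E'
import cv2, numpy as np
from scipy.spatial.transform import Rotation as R
from plant import robot
def cam(n):
    c=robot.calibration(n); f=240/np.tan(np.radians(c["fovy"])/2)
    return c,f,R.from_rotvec(c["rotation"]).as_matrix()
def ray(n,uv,z):
    c,f,M=cam(n); uv=np.atleast_2d(np.array(uv,float))
    d=np.c_[(uv[:,0]-c["cx"])/f,(uv[:,1]-c["cy"])/f,np.ones(len(uv))]@M.T
    p=np.array(c["position"]); return p+d*((z-p[2])/d[:,2])[:,None]
def proj(n,P):
    c,f,M=cam(n); q=(np.atleast_2d(P)-c["position"])@M
    return q[:,:2]/q[:,2:]*f+[c["cx"],c["cy"]]
def mask(im,lo,hi):
    h=cv2.cvtColor(im,cv2.COLOR_BGR2HSV); return cv2.inRange(h,np.array(lo),np.array(hi))
def biggest(m):
    return max(cv2.findContours(m,cv2.RETR_EXTERNAL,cv2.CHAIN_APPROX_NONE)[0],key=cv2.contourArea)
E
python3 - <<'E'
from h import *
im=cv2.imread("pics/top0.png"); sd=cv2.imread("pics/side0.png")
a=cv2.resize(im[285:355,345:425],(480,420),interpolation=cv2.INTER_CUBIC)
b=cv2.resize(im[220:320,155:310],(310*2,400),interpolation=cv2.INTER_CUBIC)
o=np.zeros((580,790,3),np.uint8); 
o[:300,:340]=cv2.resize(a,(340,300)); o[:300,340:790]=cv2.resize(b,(450,300))
o[300:580,:400]=cv2.resize(sd[230:300,310:410],(400,280),interpolation=cv2.INTER_CUBIC)
o[300:580,400:790]=cv2.resize(sd[215:265,375:445],(390,280),interpolation=cv2.INTER_CUBIC)
cv2.imwrite("pics/crop0.png",o)
for nm,lo,hi,z in [("blade",(5,230,150),(14,255,255),.004),("blue",(105,150,60),(125,255,255),.105),("yellow",(22,180,100),(32,255,255),.13)]:
    m=mask(im,lo,hi); c=biggest(m); r=cv2.minAreaRect(c)
    bx=cv2.boxPoints(r); print(nm,cv2.contourArea(c),np.round(bx),"\n",np.round(ray("top",bx,z),4))
E
```

```text
blade 952.0 [[359. 320.]
 [372. 301.]
 [412. 326.]
 [399. 346.]] 
 [[ 0.4832 -0.0853  0.004 ]
 [ 0.5277 -0.1091  0.004 ]
 [ 0.4815 -0.1979  0.004 ]
 [ 0.4378 -0.1737  0.004 ]]
blue 1006.5 [[264. 301.]
 [275. 249.]
 [297. 254.]
 [286. 306.]] 
 [[0.4957 0.1159 0.105 ]
 [0.6018 0.1034 0.105 ]
 [0.5956 0.0578 0.105 ]
 [0.4898 0.0712 0.105 ]]
yellow 248.0 [[255. 285.]
 [264. 254.]
 [274. 257.]
 [265. 288.]] 
 [[0.5216 0.1342 0.13  ]
 [0.5845 0.124  0.13  ]
 [0.5806 0.1031 0.13  ]
 [0.5178 0.1136 0.13  ]]
```

View pics/crop0.png

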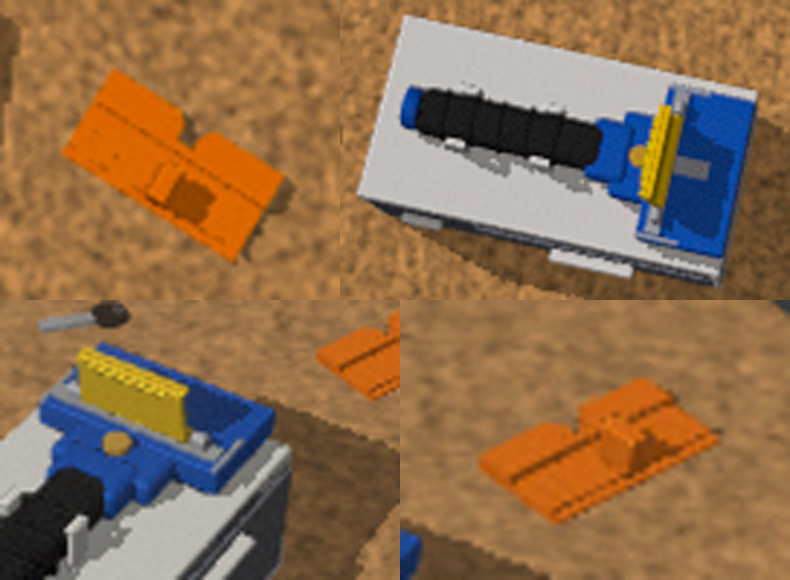

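The crops show the notch on the blade's upper-right side, towards world +x. The bed's open front faces image right (-y), and the flap is standing open behind the grey pin slot. Next I'll cross-check both poses, using the side view and the organiser outline.

```bash
cat >> h.py <<'E'
def plan(p,yaw,obs=None):
    "remaining move to TCP p, tool down with x at yaw, in row units"
    o=obs or robot.get_obs(); T=R.from_rotvec(o["tcp_rot"]); c,s=np.cos(yaw),np.sin(yaw)
    G=R.from_matrix(np.array([[c,s,0],[s,-c,0],[0,0,-1]]))
    print("t",round(float(o["clock"]),2),"tcp",np.round(o["ee_pos"],4),"yaw",np.round(np.degrees(np.arctan2(*T.as_matrix()[[1,0],0])),2),
     "F",np.round(o["ft_force"],1),"w",round(float(o["gripper_width"]),4),
     "\n shift/3cm now axes",np.round(T.inv().apply(p-o["ee_pos"])/.03,3),"goal axes",np.round(G.inv().apply(p-o["ee_pos"])/.03,3),
     "turn/.1",np.round((T.inv()*G).as_rotvec()/.1,3))
E
python3 - <<'E'
from h import *
im=cv2.imread("pics/top0.png"); sd=cv2.imread("pics/side0.png")
x=np.radians(-28.1); bx=np.array([np.cos(x),np.sin(x),0]); by=np.array([-bx[1],bx[0],0]); c=np.array([.4825,-.1415,0])
for n,I in(("top",im),("side",sd)):
    m=mask(I,(5,200,100),(16,255,255)); k=biggest(m)[:,0]
    pts=[c+a*bx+b*by+[0,0,h] for a,b,h in[(-.025,-.05,.002),(-.025,.05,.002),(.025,-.05,.006),(.025,.05,.006)]]
    q=proj(n,pts)
    print(n,"pred",np.round(q,1).tolist(),"extremes",[k[i].tolist() for i in(k[:,0].argmin(),k[:,0].argmax(),k[:,1].argmin(),k[:,1].argmax())])
# organiser white top
m=mask(im,(0,0,120),(180,50,255)); m[:,:150]=0;m[:,310:]=0;m[:215]=0
m=cv2.morphologyEx(m,cv2.MORPH_CLOSE,np.ones((35,35)));k=biggest(m);b=cv2.boxPoints(cv2.minAreaRect(k));print(b,np.round(ray("top",b,.085),4))
# blue bed front edge
mb=mask(im,(105,150,40),(125,255,255))
pts=[]
for r in range(252,306,3):
    w=np.where(mb[r,260:310])[0]
    if len(w): pts.append((260+w.max()+.5,r))
print(pts); P=ray("top",pts[2:-3],.105); v=cv2.fitLine(P[:,:2].astype(np.float32),cv2.DIST_HUBER,0,.01,.01).ravel(); print(v)
plan(np.array([.4719,-.1358,.10]),x)
E
```

```text
top pred [[399.3, 346.0], [359.4, 320.2], [411.6, 326.0], [371.8, 300.5]] extremes [[360, 319], [411, 326], [371, 301], [398, 345]]
side pred [[432.8, 239.3], [403.0, 254.0], [418.9, 228.4], [389.3, 242.4]] extremes [[389, 243], [431, 240], [417, 229], [402, 254]]
[[159.04715 292.22174]
 [173.55637 223.70605]
 [298.59613 250.18506]
 [284.0869  318.70074]] [[0.4969 0.3303 0.085 ]
 [0.6415 0.3205 0.085 ]
 [0.6083 0.0565 0.085 ]
 [0.4658 0.0731 0.085 ]]
[(np.float64(287.5), 252), (np.float64(297.5), 255), (np.float64(296.5), 258), (np.float64(295.5), 261), (np.float64(295.5), 264), (np.float64(294.5), 267), (np.float64(293.5), 270), (np.float64(293.5), 273), (np.float64(292.5), 276), (np.float64(291.5), 279), (np.float64(291.5), 282), (np.float64(290.5), 285), (np.float64(289.5), 288), (np.float64(289.5), 291), (np.float64(288.5), 294), (np.float64(287.5), 297), (np.float64(287.5), 300), (np.float64(286.5), 303)]
[ 0.9920343  -0.12596796  0.5467465   0.06408103]
t 0.1 tcp [ 0.2407 -0.5763  0.2009] yaw 22.67 F [ 0.5 -0.4 -0.6] w 0.0855 
 shift/3cm now axes [ 12.77  -10.573   3.377] goal axes [ -0.118 -16.581   3.364] turn/.1 [-1.200e-02  7.000e-03  8.861e+00]
```

send_rows([
  [[0.5,-0.42,0],[0,0,0]],
  [[0.9,-0.74,0],[0,0,0]],
  [[0.9,-0.74,0],[0,0,0]],
  [[0.9,-0.74,0],[0,0,0]],
  [[0.9,-0.74,0],[0,0,0]],
  [[0.9,-0.74,0],[0,0,0]],
  [[0.9,-0.74,0],[0,0,0]],
  [[0.9,-0.74,0],[0,0,0]],
  [[0.9,-0.74,0],[0,0,0]],
  [[0.9,-0.74,0],[0,0,0]],
  [[0.9,-0.74,0],[0,0,0]],
  [[0.9,-0.74,0],[0,0,0]],
], fingers=1)

```text
clock: 1.1
ee_pos: [0.4301, -0.2178, 0.2015]
tcp_rot: [-3.08, -0.617, 0.0]
ft_force: [1.4, -0.7, -0.3]
gripper_width: 0.0858
gripper_force: 0.0
```

send_rows([
  [[0.9,-0.74,0],[0,0,0]],
  [[0.9,-0.74,0],[0,0,0]],
  [[0.57,-0.53,0],[0,0,0]],
  [[0,0,0],[0,0,1]],
  [[0,0,0],[0,0,1]],
  [[0,0,0],[0,0,1]],
  [[0,0,0],[0,0,1]],
  [[0,0,0],[0,0,1]],
  [[0,0,0],[0,0,1]],
  [[0,0,0],[0,0,1]],
  [[0,0,0],[0,0,1]],
  [[0,0,0],[0,0,0.86]],
])

```text
clock: 2.1
ee_pos: [0.4719, -0.1364, 0.2013]
tcp_rot: [3.046, -0.77, -0.001]
ft_force: [0.3, 0.9, 0.5]
gripper_width: 0.0853
gripper_force: 0.0
```

send_rows([
  [[0,0,1],[0,0,0]],
  [[0,0,1],[0,0,0]],
  [[0,0,1],[0,0,0]],
  [[0,0,0],[0,0,0]],
  [[0,0,0],[0,0,0]],
])

```text
clock: 2.52
ee_pos: [0.4709, -0.1362, 0.1108]
tcp_rot: [3.048, -0.762, -0.006]
ft_force: [-0.2, -0.2, -0.3]
gripper_width: 0.0854
gripper_force: 0.0
```

```bash
python3 - <<'E'
from h import *
plan(np.array([.4719,-.1358,.006]),np.radians(-28.1))
im=robot.camera("top"); s=robot.camera("side")
o=np.hstack([cv2.resize(im[260:380,320:450],(390,360)),cv2.resize(s[150:270,350:480],(390,360))]);cv2.imwrite("pics/c1.png",o)
E
```

```text
t 2.52 tcp [ 0.4709 -0.1362  0.1108] yaw -28.09 F [-0.2 -0.2 -0.3] w 0.0854 
 shift/3cm now axes [ 0.036 -0.029  3.494] goal axes [ 0.023 -0.026  3.495] turn/.1 [0.011 0.036 0.002]
```

View pics/c1.png

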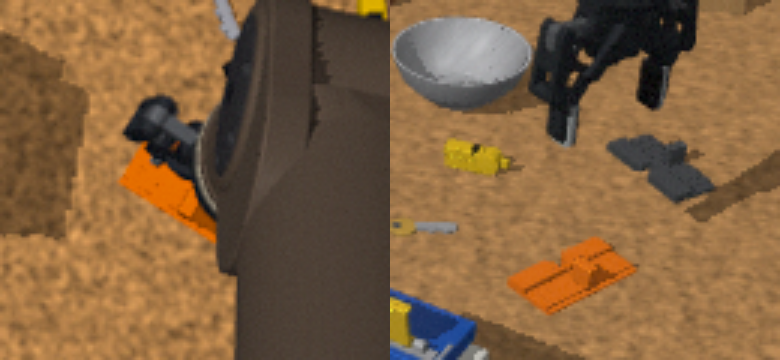

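The gripper is above the orange blade in both views, with the fingers straddling the rib line. I'll descend and grasp.

send_rows([
  [[0.03,-0.03,0.9],[0.01,0.03,0]],
  [[0,0,0.9],[0,0,0]],
  [[0,0,0.8],[0,0,0]],
  [[0,0,0.6],[0,0,0]],
  [[0,0,0.2],[0,0,0]],
  [[0,0,0],[0,0,0]],
], fingers=0.5)

```text
clock: 3.12
ee_pos: [0.474, -0.1362, 0.0098]
tcp_rot: [-3.048, 0.762, -0.005]
ft_force: [-0.6, -0.0, 0.6]
gripper_width: 0.0426
gripper_force: 0.0
```

send_rows([
  [[0,0,0],[0,0,0]],
  [[0,0,0],[0,0,0]],
  [[0,0,0],[0,0,0]],
  [[0,0,0],[0,0,0]],
  [[0,0,0],[0,0,0]],
  [[0,0,0],[0,0,0]],
  [[0,0,0],[0,0,0]],
  [[0,0,0],[0,0,0]],
], fingers=0)

```text
clock: 3.78
ee_pos: [0.4737, -0.1361, 0.0097]
tcp_rot: [-3.047, 0.762, -0.005]
ft_force: [-0.3, -0.1, -0.9]
gripper_width: -0.0003
gripper_force: 0.0
```

The fingers closed on nothing, so I'll look.

```bash
python3 - <<'E'
from h import *
print(robot.get_obs()["joint_pos"])
im=robot.camera("top"); s=robot.camera("side")
o=np.hstack([cv2.resize(im[280:360,340:430],(390,360)),cv2.resize(s[180:260,375:465],(390,360),interpolation=cv2.INTER_CUBIC)]);cv2.imwrite("pics/c2.png",o)
print(proj("side",robot.get_obs()["ee_pos"]),proj("top",robot.get_obs()["ee_pos"]))
E
```

```text
[ 0.23454976  0.485379   -0.08320371  2.0861724   0.07211392  0.56944187
 -1.96074082]
[[414.18792199 241.1771173 ]] [[383.08524501 326.8177576 ]]
```

View pics/c2.png

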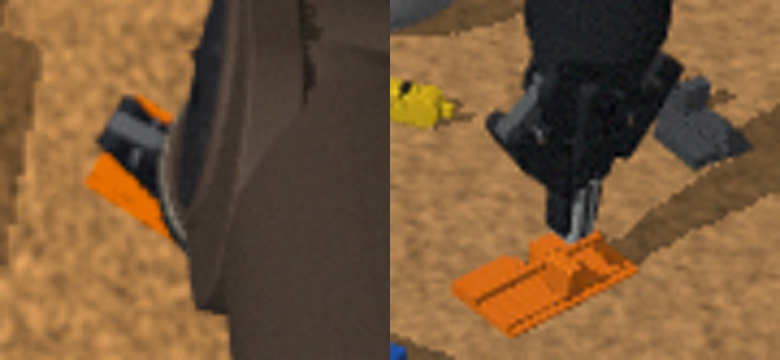

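```bash
python3 - <<'E'
from h import *
print(proj("side",[[.4709,-.1362,.111],[.4709,-.1362,.124],[.241,-.576,.201],[.241,-.576,.214],[.4737,-.1361,.0097],[.4737,-.1361,.0297]]))
o=robot.get_obs();print(o["ee_pos"],o["tcp_rot"],R.from_rotvec(o["tcp_rot"]).as_matrix().round(3))
# candidate tip: pixel (417.7,233.3)
for z in(.004,.008,.012,.02,.03): print(z,ray("side",[(417.7,233.3)],z).round(4))
E
python3 - <<'E'
import cv2
a=cv2.imread("pics/side0.png")[60:130,530:620]
b=cv2.imread("pics/c2.png")
import numpy as np
cv2.imwrite("pics/c3.png",np.hstack([cv2.resize(a,(390,303),interpolation=cv2.INTER_CUBIC),cv2.resize(b[:303,390:],(390,303))]))
E
```

```text
[[419.77503676 206.93449936]
 [420.38627049 202.26064987]
 [556.89396141 118.49913079]
 [558.18911186 113.93832217]
 [414.15798142 241.13252095]
 [415.00325204 234.58687686]]
[ 0.47361604 -0.13611698  0.00957914] [-3.04749537  0.76236755 -0.00482052] [[ 0.882 -0.471  0.003]
 [-0.471 -0.882 -0.001]
 [ 0.003 -0.001 -1.   ]]
0.004 [[ 0.4779 -0.1787  0.004 ]]
0.008 [[ 0.4766 -0.1733  0.008 ]]
0.012 [[ 0.4753 -0.1679  0.012 ]]
0.02 [[ 0.4727 -0.1571  0.02  ]]
0.03 [[ 0.4694 -0.1437  0.03  ]]
```

View pics/c3.png

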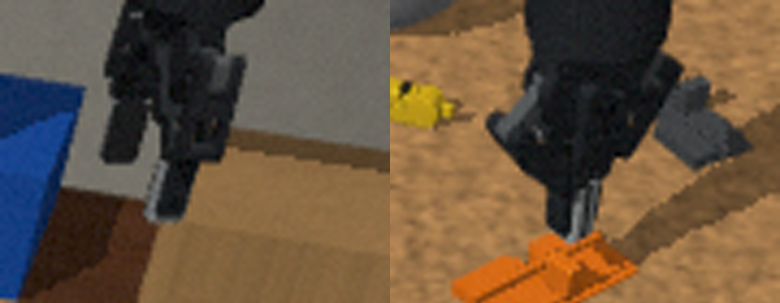

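The visible fingertip is about 20 mm higher, or 40 mm farther away, than the reported TCP implies. I'll use the top view to tell which.

```bash
python3 - <<'E'
from h import *
p=np.array([.4709,-.1362,0]);d=np.array([.471,.882,0])
print("c1 outer finger top z.15/.2",proj("top",[p+d*.05+[0,0,.15],p+d*.05+[0,0,.2],p+d*.043+[0,0,.124]]))
print("base side",proj("side",[[0,0,0],[.1,0,0],[0,.1,0],[0.06,.08,0]]))
print("c2 knuckle", proj("top",[p+d*.045+[0,0,.08],p+d*.045+[0,0,.1]]))
E
```

```text
c1 outer finger top z.15/.2 [[370.8990616  308.09927193]
 [374.15570758 305.12296605]
 [372.37084229 311.51158985]]
base side [[624.01702065 347.99809978]
 [569.46579695 331.1079568 ]
 [622.40025128 386.05211681]
 [587.64841236 366.45624351]]
c2 knuckle [[368.88838236 313.21260927]
 [370.05059916 312.20466161]]
```

send_rows([
  [[0,0,-0.5],[0,0,0]],
  [[0,0,-1],[0,0,0]],
  [[0,0,-1],[0,0,0]],
  [[0,0,-1],[0,0,0]],
  [[0,0,0],[0,0,0]],
])

```text
clock: 4.3
ee_pos: [0.4765, -0.1367, 0.1197]
tcp_rot: [-3.047, 0.763, -0.017]
ft_force: [0.9, -0.7, -0.3]
gripper_width: -0.0003
gripper_force: 0.0
```

```bash
python3 - <<'E'
from h import *
o=robot.get_obs(); print(o["ee_pos"],proj("top",o["ee_pos"]),proj("side",o["ee_pos"]))
im=robot.camera("top"); s=robot.camera("side")
o=np.hstack([cv2.resize(im[240:380,320:472],(390,360)),cv2.resize(s[170:260,375:472],(390,360),interpolation=cv2.INTER_CUBIC)]);cv2.imwrite("pics/c4.png",o)
E
```

```text
[ 0.4765445  -0.13666071  0.1196565 ] [[391.29112838 320.9384867 ]] [[417.91128283 203.14449993]]
```

View pics/c4.png

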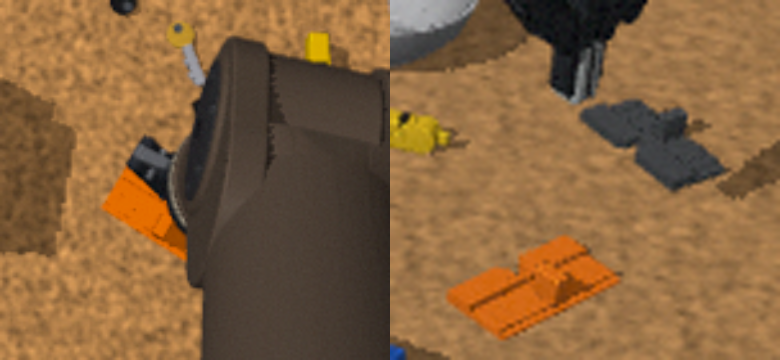

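The picture shows the blade untouched and the closed fingertips about 7 px above their predicted position. A light touch on bare console beside the blade will settle the height, and the side view then gives x and y.

```bash
python3 - <<'E'
from h import *
plan(np.array([.40,-.08,.01]),np.radians(-28.1))
E
```

```text
t 4.4 tcp [ 0.4741 -0.1362  0.1156] yaw -28.09 F [-0.2  0.7  0.2] w 0.0001 
 shift/3cm now axes [-3.082 -0.484  3.503] goal axes [-3.062 -0.49   3.519] turn/.1 [-0.017 -0.055  0.001]
```

send_rows([
  [[-1,-0.16,0],[0,0,0]],
  [[-1,-0.16,0],[0,0,0]],
  [[-1,-0.16,0.8],[0,0,0]],
  [[0,0,1],[0,0,0]],
  [[0,0,0.9],[0,0,0]],
  [[0,0,0.6],[0,0,0]],
  [[0,0,0.2],[0,0,0]],
  [[0,0,0],[0,0,0]],
])

```text
clock: 5.07
ee_pos: [0.399, -0.0808, 0.0075]
tcp_rot: [3.047, -0.762, -0.003]
ft_force: [0.0, -0.0, 0.5]
gripper_width: -0.0001
gripper_force: 0.0
```

send_rows([
  [[0,0,0.1],[0,0,0]],
  [[0,0,0.1],[0,0,0]],
  [[0,0,0],[0,0,0]],
])

```text
clock: 5.32
ee_pos: [0.4015, -0.0812, 0.0036]
tcp_rot: [-3.047, 0.763, -0.006]
ft_force: [-1.1, -0.6, -1.2]
gripper_width: -0.0001
gripper_force: 0.0
```

send_rows([
  [[0,0,0.1],[0,0,0]],
  [[0,0,0.05],[0,0,0]],
  [[0,0,0],[0,0,0]],
])

```text
clock: 5.57
ee_pos: [0.4012, -0.0811, -0.0011]
tcp_rot: [-3.047, 0.763, -0.006]
ft_force: [-0.9, 0.7, 1.3]
gripper_width: -0.0
gripper_force: 0.0
```

No contact yet at -1 mm. I'll keep going gently.

send_rows([
  [[0,0,0.1],[0,0,0]],
  [[0,0,0.1],[0,0,0]],
  [[0,0,0],[0,0,0]],
])

```text
clock: 5.82
ee_pos: [0.4009, -0.081, -0.0076]
tcp_rot: [-3.048, 0.762, -0.004]
ft_force: [-0.3, -0.8, 0.3]
gripper_width: -0.0002
gripper_force: 0.0
```

```bash
python3 - <<'E'
from h import *
o=robot.get_obs(); print(o["ee_pos"],o["ft_force"])
s=robot.camera("side"); m0=cv2.imread("pics/side0.png")
p=proj("side",o["ee_pos"])[0]; print(p)
d=(cv2.absdiff(s,m0).max(2)>40).astype(np.uint8); u,v=map(int,p)
dark=(s.max(2)<70).astype(np.uint8)
for r in range(v-25,v+8): 
    w=np.where(d[r,u-30:u+30])[0]; print(r, "".join("#" if s[r,c].max()<60 and d[r,c] else "+" if d[r,c] else "." for c in range(u-25,u+30)))
E
```

```text
[ 0.40086239 -0.08100988 -0.00760208] [-0.32781859 -0.75003537  0.29324138]
[435.66938339 268.06358197]
243 ................+######################...........+++++
244 .................######################..........++++++
245 ..................+###################.........++++++++
246 ....................+################.........+++++++++
247 .....................+############+#..........+++++++++
248 .......................###########++.......++++++++++++
249 .......................+########+#+#.......++++++++++++
250 .......................+######+++#++.....++++++++++++++
251 .......................#######+++#+#....+++++++++++++++
252 .......................#######+++#+.....+++++++++++++++
253 .......................#######++#++....++++++++++++++++
254 ......................+######+++#+#...+++++++++++++++..
255 ......................+######+++#++.+++.++++++++++++...
256 ......................+######+++#+.++++..+++++++++.....
257 ........................#####+++#+++++++++++++++.......
258 ........................+####++##++++++++++++++........
259 ..........................+#+++#
[... 283 characters left out ...]
........................................
265 .......................................................
266 .......................................................
267 .......................................................
268 .......................................................
269 .......................................................
270 .......................................................
271 .......................................................
272 .......................................................
273 .......................................................
274 .......................................................
275 .......................................................
```

Fingertip at about (439,260), with its shadow tip converging at (446,263), so it is a few mm off the console. The TCP reading is clearly about 15 mm low. I'll continue until it touches.

send_rows([
  [[0,0,0.1],[0,0,0]],
  [[0,0,0.05],[0,0,0]],
  [[0,0,0],[0,0,0]],
])

```text
clock: 6.12
ee_pos: [0.4009, -0.081, -0.012]
tcp_rot: [-3.047, 0.762, -0.004]
ft_force: [0.3, 0.5, 0.1]
gripper_width: -0.0001
gripper_force: 0.0
```

send_rows([
  [[0,0,0.1],[0,0,0]],
  [[0,0,0],[0,0,0]],
])

```text
clock: 6.28
ee_pos: [0.401, -0.081, -0.015]
tcp_rot: [-3.047, 0.762, -0.005]
ft_force: [0.1, -0.0, 0.0]
gripper_width: -0.0003
gripper_force: 0.0
```

send_rows([
  [[0,0,0.08],[0,0,0]],
  [[0,0,0],[0,0,0]],
])

```text
clock: 6.45
ee_pos: [0.401, -0.081, -0.0174]
tcp_rot: [-3.048, 0.762, -0.004]
ft_force: [0.6, 0.0, -0.1]
gripper_width: 0.0002
gripper_force: 0.0
```

send_rows([
  [[0,0,0.04],[0,0,0]],
  [[0,0,0],[0,0,0]],
])

```text
clock: 6.62
ee_pos: [0.4011, -0.0811, -0.0184]
tcp_rot: [-3.048, 0.762, -0.005]
ft_force: [-0.6, -0.4, 0.2]
gripper_width: -0.0001
gripper_force: 0.0
```

send_rows([
  [[0,0,0.04],[0,0,0]],
  [[0,0,0],[0,0,0]],
])

```text
clock: 6.78
ee_pos: [0.4011, -0.081, -0.0196]
tcp_rot: [-3.047, 0.762, -0.005]
ft_force: [-0.3, 0.2, 0.1]
gripper_width: 0.0001
gripper_force: 0.0
```

```bash
python3 - <<'E'
from h import *
o=robot.get_obs(); print(o["ee_pos"],o["ft_force"])
s=robot.camera("side"); m0=cv2.imread("pics/side0.png")
p=proj("side",o["ee_pos"])[0]; print(p)
d=(cv2.absdiff(s,m0).max(2)>40).astype(np.uint8); u,v=map(int,p)
for r in range(v-20,v+3): 
    print(r, "".join("#" if s[r,c].max()<60 and d[r,c] else "+" if d[r,c] else "." for c in range(u-25,u+30)))
print(u-25)
E
```

```text
[ 0.40111428 -0.08104487 -0.01955447] [-0.33428215  0.19192684  0.10524907]
[434.92555893 271.89556185]
251 .....................+############+++...+++++++++++++++
252 .......................###########++....+++++++++++++++
253 .......................+########+#+++...+++++++++++++++
254 .......................+#######++#+#+++++++++++++++++++
255 .......................+#######++#+#++++++++++++++++++.
256 .......................#######+++#+++++++++++++++++....
257 .......................#######+++#++++++.++++++++......
258 .......................######+++#+++++++++++++++.......
259 .......................######+++#+++++++++++++.........
260 .......................######+++#++++++++++............
261 ........................#####+++#+++++++++.............
262 .........................+###+++#+++++++...............
263 ..........................++#++++++++++................
264 ............................+++++++++..................
265 ...............................++++....................
266 ...............................++......................
267 .......................................................
268 .......................................................
269 .......................................................
270 .......................................................
271 .......................................................
272 .......................................................
273 .......................................................
409
```

send_rows([
  [[0,0,0.04],[0,0,0]],
  [[0,0,0],[0,0,0]],
])

```text
clock: 7.0
ee_pos: [0.4011, -0.081, -0.0208]
tcp_rot: [-3.047, 0.762, -0.005]
ft_force: [-1.4, -0.1, 1.4]
gripper_width: -0.0003
gripper_force: 0.0
```

send_rows([
  [[0,0,0.04],[0,0,0]],
  [[0,0,0],[0,0,0]],
])

```text
clock: 7.17
ee_pos: [0.4011, -0.081, -0.022]
tcp_rot: [-3.048, 0.762, -0.005]
ft_force: [-0.0, 0.4, 0.2]
gripper_width: 0.0001
gripper_force: 0.0
```

send_rows([
  [[0,0,0.04],[0,0,0]],
  [[0,0,0],[0,0,0]],
])

```text
clock: 7.33
ee_pos: [0.4011, -0.081, -0.0232]
tcp_rot: [-3.047, 0.762, -0.005]
ft_force: [0.1, -0.5, -0.1]
gripper_width: -0.0001
gripper_force: 0.0
```

```bash
python3 - <<'E'
from h import *
for z in(0,.003,.006): print(z,ray("side",[(437,262.5)],z))
E
```

```text
0 [[ 0.4021719  -0.09293075  0.        ]]
0.003 [[ 0.40147965 -0.08923339  0.003     ]]
0.006 [[ 0.40078741 -0.08553603  0.006     ]]
```

send_rows([
  [[0,0,0.04],[0,0,0]],
  [[0,0,0],[0,0,0]],
])

```text
clock: 7.5
ee_pos: [0.4011, -0.081, -0.0244]
tcp_rot: [-3.048, 0.762, -0.005]
ft_force: [0.4, -0.2, -0.4]
gripper_width: -0.0001
gripper_force: 0.0
```

send_rows([
  [[0,0,0.04],[0,0,0]],
  [[0,0,0],[0,0,0]],
])

```text
clock: 7.67
ee_pos: [0.4011, -0.081, -0.0256]
tcp_rot: [-3.048, 0.762, -0.005]
ft_force: [-0.7, 0.9, 1.1]
gripper_width: -0.0001
gripper_force: 0.0
```

send_rows([
  [[0,0,0.04],[0,0,0]],
  [[0,0,0],[0,0,0]],
])

```text
clock: 7.83
ee_pos: [0.4011, -0.081, -0.0268]
tcp_rot: [-3.047, 0.762, -0.005]
ft_force: [0.5, -0.1, 0.3]
gripper_width: -0.0001
gripper_force: 0.0
```

```bash
python3 - <<'E'
from h import *
o=robot.get_obs(); print(o["ee_pos"],o["ft_force"])
s=robot.camera("side"); m0=cv2.imread("pics/side0.png")
p=proj("side",o["ee_pos"])[0]; print(p)
d=(cv2.absdiff(s,m0).max(2)>40).astype(np.uint8); u,v=map(int,p)
for r in range(v-20,v+3): 
    print(r, "".join("#" if s[r,c].max()<60 and d[r,c] else "+" if d[r,c] else "." for c in range(u-25,u+30)))
print(u-25)
E
```

```text
[ 0.40108047 -0.08104715 -0.02680552] [ 0.49460085 -0.11621316  0.33455999]
[434.55281913 274.22602246]
254 ......................+###########+++++++++++++++++++++
255 .......................#########+#+++++++++++++++++++++
256 .......................########++#++++++..+++++++++++..
257 .......................#######+++#++++++++++++++++.....
258 .......................#######++#+++++++++++++++.......
259 .......................######+++#+++++++++.++++........
260 ......................+######+++#+#++++++++............
261 ......................+######+++#+++++++++.............
262 ......................+######+++#++++++++..............
263 .......................######+++#++++++................
264 ........................+####++#+++++..................
265 .........................+##+++#++++...................
266 ..........................++++++++.....................
267 ............................++++.......................
268 .......................................................
269 .......................................................
270 .......................................................
271 .......................................................
272 .......................................................
273 .......................................................
274 .......................................................
275 .......................................................
276 .......................................................
409
```

send_rows([
  [[0,0,0.04],[0,0,0]],
  [[0,0,0],[0,0,0]],
])

```text
clock: 8.05
ee_pos: [0.4011, -0.081, -0.028]
tcp_rot: [-3.047, 0.762, -0.005]
ft_force: [-0.1, -0.8, -0.5]
gripper_width: 0.0002
gripper_force: 0.0
```

send_rows([
  [[0,0,0.04],[0,0,0]],
  [[0,0,0],[0,0,0]],
])

```text
clock: 8.22
ee_pos: [0.4011, -0.081, -0.0292]
tcp_rot: [-3.047, 0.762, -0.005]
ft_force: [0.5, -0.2, -0.7]
gripper_width: -0.0002
gripper_force: 0.0
```

send_rows([
  [[0,0,0.04],[0,0,0]],
  [[0,0,0],[0,0,0]],
])

```text
clock: 8.38
ee_pos: [0.4012, -0.0811, -0.0297]
tcp_rot: [-3.048, 0.762, -0.005]
ft_force: [-3.1, 0.2, 15.8]
gripper_width: 0.0001
gripper_force: 7.9
```

Contact at a reading of z ≈ -0.0293, so the true z is the reading plus 0.0293. I'll use the side view at contact to check x and y.

```bash
python3 - <<'E'
from h import *
o=robot.get_obs(); print(o["ee_pos"],o["ft_force"])
s=robot.camera("side"); m0=cv2.imread("pics/side0.png")
d=(cv2.absdiff(s,m0).max(2)>25).astype(np.uint8)
t=np.array([o["ee_pos"][0],o["ee_pos"][1],0]); print("pred at z0",proj("side",t))
c,sn=np.cos(np.radians(-28.1)),np.sin(np.radians(-28.1)); X=np.array([c,sn,0]);Y=np.array([sn,-c,0])
for h in(0,): print("corners 22x29",proj("side",[t+a*.011*X+b*.0145*Y for a in(-1,1) for b in(-1,1)]).round(1).tolist())
for r in range(252,272): 
    print(r, " ".join("%3d"%s[r,c].max() if d[r,c] else " . " for c in range(426,452)))
E
```

```text
[ 0.4011793  -0.08105278 -0.02967703] [-3.08339762  0.23574967 15.83217694]
pred at z0 [[435.95650567 265.52852034]]
corners 22x29 [[434.9, 270.4], [443.8, 265.7], [428.1, 265.4], [437.0, 260.8]]
252  66  30  23  21  30  21  26  29  22  25  26  19  23  25  25  21  25  24  22  23  21  94  94  92 103 110
253  .  126  65  24  23  16  22  18  25  19  25  15  33  15  24  23  19  20  19  23  60  92  82  94  98  94
254  .   .   .   95  28  25  28  26  24  18  24  22  18  21  37  21  56  73  44  62 109  99  91  97  92  96
255  .   .   .   .  122  32  31  20  31  32  21  24  31  26  24  25  56  88  61 112 121 111  98  89  85  94
256  .   .   .   .   .  121  29  24  26  25  22  23  18  22  44  69  36  80  52 118 115 104  92  79  81  88
257  .   .   .   .   .   .   35  30  28  28  25  21  31  52  77  72  48  83  79 104 104 100  97  91  92  96
258  .   .   .   .   .   .   42  41  31  36  19  26  29  70  80  57  71  72  90 102 100 101 103 104  98  95
259  .   .   .   .   .  133  44  36  36  35  34  22  75  74  84  40  70  70 112 104  99  96  99 102 102  96
260  .   .   .   .   .  108  38  37  39 
[... 554 characters left out ...]
5  84  43  69  97 113 115  .   .   .   .   .   .   . 
266  .   .   .   .   .   .   .   .  112  35  27 105 122  90  30  92 104 106  .   .   .   .   .   .   .   . 
267  .   .   .   .   .   .   .   .   .  125 127 132 116  97  62 106  .   .   .   .   .   .   .   .   .   . 
268  .   .   .   .   .   .   .   .   .   .   .  151 102 104  .   .   .   .   .   .   .   .   .   .   .   . 
269  .   .   .   .   .   .   .   .   .   .   .   .   .   .   .   .   .   .   .   .   .   .   .   .   .   . 
270  .   .   .   .   .   .   .   .   .   .   .   .   .   .   .   .   .   .   .   .   .   .   .   .   .   . 
271  .   .   .   .   .   .   .   .   .   .   .   .   .   .   .   .   .   .   .   .   .   .   .   .   .   .
```

send_rows([
  [[0,0,-0.5],[0,0,0]],
  [[0,0,-1],[0,0,0]],
  [[0,0,-1],[0,0,0]],
], fingers=0.6)

```text
clock: 8.68
ee_pos: [0.3998, -0.0808, 0.045]
tcp_rot: [3.048, -0.762, 0.001]
ft_force: [1.4, -0.5, 0.0]
gripper_width: 0.0358
gripper_force: 0.0
```

Laterally the tip matches its prediction to within about 2 to 3 mm, so only z is biased. Going back to the rib.

```bash
python3 - <<'E'
from h import *
plan(np.array([.4719,-.1358,-.0235]),np.radians(-28.1))
E
```

```text
t 8.68 tcp [ 0.3998 -0.0808  0.045 ] yaw -28.08 F [ 1.4 -0.5  0. ] w 0.0358 
 shift/3cm now axes [2.984 0.486 2.285] goal axes [2.985 0.485 2.284] turn/.1 [ 0.    -0.003  0.004]
```

send_rows([
  [[0.75,0.12,0],[0,0,0]],
  [[0.75,0.12,0],[0,0,0]],
  [[0.75,0.12,0],[0,0,0]],
  [[0.73,0.12,0],[0,0,0]],
  [[0,0,0],[0,0,0]],
  [[0,0,0],[0,0,0]],
])

```text
clock: 9.18
ee_pos: [0.4734, -0.1364, 0.0448]
tcp_rot: [-3.047, 0.764, -0.005]
ft_force: [0.0, 0.8, -0.6]
gripper_width: 0.0511
gripper_force: 0.0
```

```bash
python3 - <<'E'
from h import *
plan(np.array([.4719,-.1358,-.0235]),np.radians(-28.1))
E
```

```text
t 9.18 tcp [ 0.4734 -0.1364  0.0448] yaw -28.17 F [ 0.   0.8 -0.6] w 0.0511 
 shift/3cm now axes [-0.062  0.007  2.275] goal axes [-0.055  0.005  2.275] turn/.1 [-0.009 -0.031 -0.012]
```

send_rows([
  [[-0.05,0,0.6],[0,0,0]],
  [[0,0,0.7],[0,0,0]],
  [[0,0,0.6],[0,0,0]],
  [[0,0,0.35],[0,0,0]],
  [[0,0,0],[0,0,0]],
  [[0,0,0],[0,0,0]],
])

```text
clock: 9.68
ee_pos: [0.4711, -0.1346, -0.0226]
tcp_rot: [-3.048, 0.762, -0.002]
ft_force: [1.0, -0.4, -0.3]
gripper_width: 0.051
gripper_force: 0.0
```

send_rows([
  [[0,0,0],[0,0,0]],
  [[0,0,0],[0,0,0]],
  [[0,0,0],[0,0,0]],
  [[0,0,0],[0,0,0]],
  [[0,0,0],[0,0,0]],
  [[0,0,0],[0,0,0]],
  [[0,0,0],[0,0,0]],
], fingers=0)

```text
clock: 10.27
ee_pos: [0.4726, -0.1352, -0.0215]
tcp_rot: [-3.047, 0.762, -0.007]
ft_force: [-1.3, -0.2, 8.1]
gripper_width: 0.0084
gripper_force: 59.2
```

Grasped, with width 8.4 mm and 59 N. I'll lift, and meanwhile triangulate the flap and bed corners from the first pictures to place the scraper's centre line.

send_rows([
  [[0,0,-0.3],[0,0,0]],
  [[0,0,-0.8],[0,0,0]],
  [[0,0,-1],[0,0,0]],
  [[0,0,-1],[0,0,0]],
  [[0,0,-1],[0,0,0]],
  [[0,0,-1],[0,0,0]],
  [[0,0,-0.6],[0,0,0]],
  [[0,0,0],[0,0,0]],
])

```text
clock: 10.93
ee_pos: [0.4737, -0.1355, 0.1533]
tcp_rot: [-3.047, 0.763, -0.017]
ft_force: [-0.3, 0.1, 0.6]
gripper_width: 0.0081
gripper_force: 58.8
```

```bash
cat >> h.py <<'E'
def tri(a,b):
    A=[];B=[]
    for n,uv in(("top",a),("side",b)):
        c,f,M=cam(n); q=M@np.array([(uv[0]-c["cx"])/f,(uv[1]-c["cy"])/f,1]); q/=np.linalg.norm(q)
        Q=np.eye(3)-np.outer(q,q); A.append(Q); B.append(Q@c["position"])
    A=np.vstack(A);B=np.hstack(B); x,r,_,_=np.linalg.lstsq(A,B,rcond=None); return x.round(4),np.sqrt(r).round(4)
E
python3 - <<'E'
from h import *
plan(np.array([.55,.02,.14]),np.radians(82.8))
im=cv2.imread("pics/top0.png"); sd=cv2.imread("pics/side0.png")
def quad(I,lo,hi,box,eps):
    m=mask(I,lo,hi); z=np.zeros_like(m); x0,y0,x1,y1=box; z[y0:y1,x0:x1]=m[y0:y1,x0:x1]
    k=biggest(z); return cv2.approxPolyDP(cv2.convexHull(k),eps,True)[:,0].tolist()
yt=quad(im,(20,150,60),(34,255,255),(240,240,290,300),2); ys=quad(sd,(20,150,60),(34,255,255),(320,230,370,275),2)
bt=quad(im,(105,150,40),(125,255,255),(240,240,310,315),2); bs=quad(sd,(105,150,40),(125,255,255),(310,230,390,290),2)
print("yellow",yt,ys,"\nblue",bt,bs)
print("bed corner near", tri((286.6,305),(378.75,256.25)))
E
```

```text
t 10.93 tcp [ 0.4737 -0.1355  0.1533] yaw -28.1 F [-0.3  0.1  0.6] w 0.0081 
 shift/3cm now axes [-0.204 -5.769  0.461] goal axes [5.462 1.872 0.445] turn/.1 [  0.078  -0.098 -19.356]
yellow [[268, 255], [272, 262], [266, 288], [258, 284], [255, 271], [265, 255]] [[329, 243], [333, 242], [355, 251], [356, 265], [331, 255]] 
blue [[296, 254], [286, 305], [271, 302], [265, 296], [275, 253], [283, 251]] [[320, 256], [336, 241], [377, 257], [377, 262], [364, 277], [337, 284], [322, 273]]
bed corner near (array([0.4917, 0.0701, 0.105 ]), array([0.0004]))
```

The robot-side front bed corner triangulates to (0.492, 0.070, 0.105). That height is exactly right and the residual is 0.4 mm. Now I'll carry the blade over and turn it.

send_rows([
  [[-0.05,-0.4,0],[0,0,0]],
  [[-0.1,-0.8,0],[0,0,0]],
  [[-0.1,-0.85,0],[0,0,0]],
  [[-0.1,-0.85,0],[0,0,0]],
  [[-0.1,-0.85,0],[0,0,0]],
  [[-0.1,-0.85,0],[0,0,0]],
  [[-0.1,-0.85,0],[0,0,0]],
  [[-0.1,-0.79,0],[0,0,0]],
])

```text
clock: 11.6
ee_pos: [0.5396, 0.0421, 0.1486]
tcp_rot: [-3.048, 0.762, -0.004]
ft_force: [0.6, -0.6, -0.7]
gripper_width: 0.0082
gripper_force: 58.8
```

send_rows([
  [[0,0,0],[0,0,-0.5]],
  [[0,0,0],[0,0,-1]],
  [[0,0,0],[0,0,-1]],
  [[0,0,0],[0,0,-1]],
  [[0,0,0],[0,0,-1]],
  [[0,0,0],[0,0,-1]],
  [[0,0,0],[0,0,-1]],
  [[0,0,0],[0,0,-1]],
  [[0,0,0],[0,0,-1]],
  [[0,0,0],[0,0,-1]],
  [[0,0,0],[0,0,-1]],
])

```text
clock: 12.52
ee_pos: [0.5391, 0.0405, 0.1485]
tcp_rot: [3.016, 0.875, 0.003]
ft_force: [0.1, -0.2, -0.7]
gripper_width: 0.0084
gripper_force: 58.8
```

send_rows([
  [[0,0,0],[0,0,-1]],
  [[0,0,0],[0,0,-1]],
  [[0,0,0],[0,0,-1]],
  [[0,0,0],[0,0,-1]],
  [[0,0,0],[0,0,-1]],
  [[0,0,0],[0,0,-1]],
  [[0,0,0],[0,0,-1]],
  [[0,0,0],[0,0,-1]],
  [[0,0,0],[0,0,-0.86]],
  [[0,0,0],[0,0,0]],
  [[0,0,0],[0,0,0]],
])

```text
clock: 13.43
ee_pos: [0.5393, 0.0405, 0.1485]
tcp_rot: [2.357, 2.073, 0.002]
ft_force: [0.1, 0.0, -1.0]
gripper_width: 0.0083
gripper_force: 58.8
```

```bash
python3 - <<'E'
from h import *
plan(np.array([.5416,.0405,.10]),np.radians(82.76))
im=robot.camera("top"); s=robot.camera("side"); cv2.imwrite("pics/t5.png",im); cv2.imwrite("pics/s5.png",s)
o=np.hstack([cv2.resize(im[200:340,200:352],(390,360)),cv2.resize(s[190:290,310:418],(390,360),interpolation=cv2.INTER_CUBIC)]);cv2.imwrite("pics/c5.png",o)
print("flap top far",tri((265,254.5),(330,242)),"near",tri((257.5,285),(355.5,251)), tri((258,287),(355.5,251)))
E
```

```text
t 13.43 tcp [0.5393 0.0405 0.1485] yaw 82.66 F [ 0.1  0.  -1. ] w 0.0083 
 shift/3cm now axes [0.011 0.071 1.616] goal axes [0.011 0.076 1.616] turn/.1 [ 0.026  0.003 -0.017]
flap top far (array([0.5809, 0.1198, 0.1463]), array([0.0005])) near (array([0.5204, 0.1281, 0.1499]), array([0.0009])) (array([0.5186, 0.1273, 0.1494]), array([0.0037]))
```

View pics/c5.png

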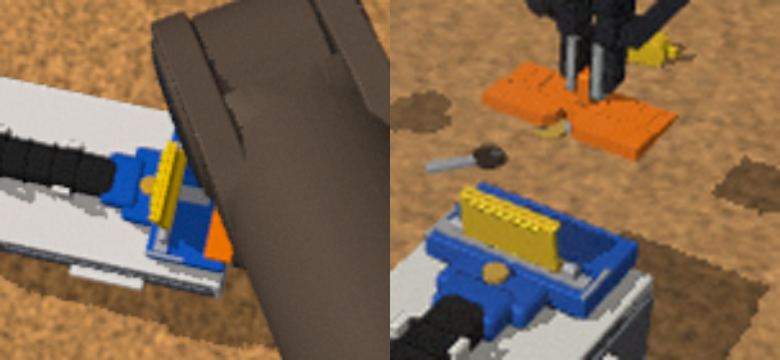

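The top view mostly hides the blade. The side view shows it level over the bed's front, notch towards the handle, spine corners near (337,220) and (378,234). I'll work out its lateral offset from the centre line using those corners.

```bash
python3 - <<'E'
from h import *
s=cv2.imread("pics/s5.png"); m=mask(s,(5,180,60),(18,255,255)); m[:180]=0;m[262:]=0;m[:,:325]=0;m[:,400:]=0
k=biggest(m); print(cv2.approxPolyDP(cv2.convexHull(k),1.5,True)[:,0].tolist())
O=np.array([.5476,.0918]); a=np.radians(82.76); X=np.array([np.cos(a),np.sin(a)]); Y=np.array([-X[1],X[0]])
tcp=robot.get_obs()["ee_pos"][:2]; print("tcp scraper",(tcp-O)@X,(tcp-O)@Y)
# expected blade corners (centre at tcp+.0117 X)
c=tcp+.0117*X
for a_,b_,h in[(.025,.05,0),(.025,-.05,0),(.025,-.05,.008),(.025,.05,.008),(-.025,-.05,.004),(-.025,.05,.004)]:
    print(a_,b_,h,proj("side",np.r_[c+a_*X+b_*Y,.170+h]).round(1))
E
```

```text
[[335, 218], [337, 214], [347, 207], [364, 208], [389, 222], [377, 234]]
tcp scraper -0.05182957724256125 0.0016035605927915894
0.025 0.05 0 [[377.2 234.1]]
0.025 -0.05 0 [[334.7 218.2]]
0.025 -0.05 0.008 [[334.7 215.1]]
0.025 0.05 0.008 [[377.4 230.9]]
-0.025 -0.05 0.004 [[347.3 205.5]]
-0.025 0.05 0.004 [[389.1 220.4]]
```

The predicted corners match the image to within a pixel, so the blade is held as modelled, 1.6 mm off laterally. I'll correct that and descend to just above the bed.

send_rows([
  [[0,0.053,0.3],[0.026,0,-0.02]],
  [[0,0,0.6],[0,0,0]],
  [[0,0,0.6],[0,0,0]],
  [[0,0,0.4],[0,0,0]],
  [[0,0,0.1],[0,0,0]],
  [[0,0,0],[0,0,0]],
  [[0,0,0],[0,0,0]],
])

```text
clock: 14.12
ee_pos: [0.5416, 0.0407, 0.0889]
tcp_rot: [2.353, 2.08, 0.001]
ft_force: [-0.5, 0.2, -0.4]
gripper_width: 0.0083
gripper_force: 58.8
```

```bash
python3 - <<'E'
from h import *
O=np.array([.5476,.0918]); a=np.radians(82.76); X=np.array([np.cos(a),np.sin(a)])
plan(np.r_[O-.0417*X,.0835],a)
E
```

```text
t 14.12 tcp [0.5416 0.0407 0.0889] yaw 82.95 F [-0.5  0.2 -0.4] w 0.0083 
 shift/3cm now axes [ 0.324 -0.015  0.18 ] goal axes [ 0.324 -0.016  0.18 ] turn/.1 [ 0.007 -0.     0.033]
```

send_rows([
  [[0.16,-0.01,0.06],[0,0,0.03]],
  [[0.16,0,0.02],[0,0,0]],
  [[0,0,0.02],[0,0,0]],
  [[0,0,0],[0,0,0]],
])

```text
clock: 14.45
ee_pos: [0.5424, 0.0507, 0.086]
tcp_rot: [2.355, 2.078, 0.001]
ft_force: [-0.0, -0.4, 0.2]
gripper_width: 0.0081
gripper_force: 58.8
```

send_rows([
  [[0,0,0.02],[0,0,0]],
  [[0,0,0],[0,0,0]],
])

```text
clock: 14.62
ee_pos: [0.5422, 0.0499, 0.085]
tcp_rot: [2.357, 2.076, 0.0]
ft_force: [0.3, -0.2, -0.3]
gripper_width: 0.0079
gripper_force: 58.8
```

send_rows([
  [[0,0,0.02],[0,0,0]],
  [[0,0,0],[0,0,0]],
])

```text
clock: 14.78
ee_pos: [0.5422, 0.0499, 0.0844]
tcp_rot: [2.357, 2.076, 0.0]
ft_force: [-0.8, -0.2, 0.4]
gripper_width: 0.0089
gripper_force: 58.8
```

send_rows([
  [[0,0,0.015],[0,0,0]],
  [[0,0,0],[0,0,0]],
])

```text
clock: 14.95
ee_pos: [0.5422, 0.0499, 0.0839]
tcp_rot: [2.357, 2.077, 0.0]
ft_force: [-0.8, 0.9, -0.1]
gripper_width: 0.0082
gripper_force: 58.8
```

send_rows([
  [[0,0,0.015],[0,0,0]],
  [[0,0,0],[0,0,0]],
])

```text
clock: 15.12
ee_pos: [0.5422, 0.05, 0.0836]
tcp_rot: [2.357, 2.076, 0.0]
ft_force: [-1.2, -0.2, 1.6]
gripper_width: 0.0079
gripper_force: 59.1
```

Bed contact begins at a reading of about 0.0836. I'll lift 0.3 mm and slide back towards the pin, quickly at first, then in small steps.

send_rows([
  [[0.05,0,-0.01],[0,0,0]],
  [[0.1,0,0],[0,0,0]],
  [[0.08,0,0],[0,0,0]],
  [[0,0,0],[0,0,0]],
])

```text
clock: 15.45
ee_pos: [0.5431, 0.0579, 0.0838]
tcp_rot: [2.356, 2.078, 0.001]
ft_force: [-0.1, -0.1, -0.5]
gripper_width: 0.0082
gripper_force: 58.8
```

```bash
cat >> h.py <<'E'
def st():
    O=np.array([.5476,.0918]); a=np.radians(82.76); X=np.array([np.cos(a),np.sin(a)]); Y=np.array([-X[1],X[0]])
    o=robot.get_obs(); t=o["ee_pos"][:2]-O; F=o["ft_force"]
    print("t %.2f blade x %.2f y %.2f mm z %.4f F x %.1f y %.1f z %.1f"%(o["clock"],(t@X+.0117)*1e3,t@Y*1e3,o["ee_pos"][2],F[:2]@X,F[:2]@Y,F[2])); plan(np.r_[O-.0017*X,.0835],a)
E
python3 -c "
from h import *
st()"
```

```text
t 15.45 blade x -22.53 y 0.19 mm z 0.0838 F x -0.1 y 0.1 z -0.5
t 15.45 tcp [0.5431 0.0579 0.0838] yaw 82.83 F [-0.1 -0.1 -0.5] w 0.0082 
 shift/3cm now axes [1.084 0.008 0.011] goal axes [1.084 0.006 0.011] turn/.1 [ 0.006 -0.004  0.012]
```

```bash
python3 - <<'E'
from h import *
O=np.array([.5476,.0918]); a=np.radians(82.76); X=np.array([np.cos(a),np.sin(a)]); Y=np.array([-X[1],X[0]])
def sc(p): p=np.atleast_2d(p)[:,:2]-O; return (np.c_[p@X,p@Y]*1e3).round(1).tolist()
print("hinge ends",sc(ray("top",[(273.8,248.3),(261.8,298.3)],.111)))
print("flap top edge",sc([[.5809,.1198],[.5204,.1281]]))
im=cv2.imread("pics/top0.png")
# sample scan across scraper x at several y, at z=.111: print colour class
h=cv2.cvtColor(im,cv2.COLOR_BGR2HSV)
for y in(-50,-44,-38,0,38,44,50):
  for z in(.111,):
    row=""
    for x in range(-30,50,2):
        w=O+X*x/1e3+Y*y/1e3; u,v=proj("top",np.r_[w,z])[0].round().astype(int); H,S,V=h[v,u]
        row+="Y" if 18<H<35 and S>140 else "B" if 100<H<130 and S>140 else "g" if S<80 else "-"
    print(y,row)
E
```

```text
hinge ends [[21.2, -52.5], [21.9, 51.1]]
flap top edge [[32.0, -29.5], [32.6, 31.6]]
-50 gBBBBBBBBBBBBBBBBgggggggg-gggg-ggggggggg
-44 g-BBBBBBBBBBBBBBBBBBBBBBggggggBBgggggggg
-38 gBBBBBBBBBBBBBBBBBBBBBBB-gggg-BBg-gggggg
0 gBBBBBBBBBBBgggggggggggggYYYYYYYYYYYYYYY
38 g-BBBBBBBBBBBBBBBBBBBBBBgggggBBBgggggggg
44 gBBBBBBBBBBBBBBBBBBBBBBB-gggg-BBgggggggg
50 g-BBBBBBBBBBBBBBBBBBB-gB--gg-B--gggggggg
```

The hinge bar spans x 18 to 27 mm, so the hinge is at about 22.5, the pin at about +2.5, and the home blade centre at about -11.5 mm. I'll advance to about -16 and then creep.

send_rows([
  [[0.05,0,0],[0,0,0]],
  [[0.05,0,0],[0,0,0]],
  [[0.05,0,0],[0,0,0]],
  [[0,0,0],[0,0,0]],
])

```text
clock: 15.78
ee_pos: [0.5437, 0.0618, 0.0838]
tcp_rot: [2.356, 2.077, 0.001]
ft_force: [-0.0, 1.2, 0.4]
gripper_width: 0.008
gripper_force: 58.8
```

send_rows([
  [[0.02,0,0],[0,0,0]],
  [[0,0,0],[0,0,0]],
])

```text
clock: 15.95
ee_pos: [0.5437, 0.062, 0.0838]
tcp_rot: [2.357, 2.077, 0.0]
ft_force: [-0.8, -0.7, 0.3]
gripper_width: 0.0084
gripper_force: 58.8
```

```bash
python3 -c "
from h import *
st()"
```

```text
t 15.95 blade x -18.31 y 0.14 mm z 0.0838 F x -0.8 y 0.7 z 0.3
t 15.95 tcp [0.5437 0.062  0.0838] yaw 82.78 F [-0.8 -0.7  0.3] w 0.0084 
 shift/3cm now axes [0.944 0.005 0.009] goal axes [0.944 0.005 0.01 ] turn/.1 [0.005 0.001 0.004]
```

send_rows([
  [[0.03,0,0],[0,0,0]],
  [[0.03,0,0],[0,0,0]],
  [[0.02,0,0],[0,0,0]],
  [[0,0,0],[0,0,0]],
])

```text
clock: 16.28
ee_pos: [0.544, 0.0645, 0.0838]
tcp_rot: [2.356, 2.077, 0.001]
ft_force: [-0.6, -0.3, 0.1]
gripper_width: 0.0081
gripper_force: 58.8
```

send_rows([
  [[0.015,0,0],[0,0,0]],
  [[0,0,0],[0,0,0]],
])

```text
clock: 16.45
ee_pos: [0.5441, 0.0648, 0.0838]
tcp_rot: [2.357, 2.077, 0.0]
ft_force: [0.4, -0.9, 0.5]
gripper_width: 0.0086
gripper_force: 58.8
```

send_rows([
  [[0.01,0,0],[0,0,0]],
  [[0,0,0],[0,0,0]],
])

```text
clock: 16.62
ee_pos: [0.5441, 0.0651, 0.0838]
tcp_rot: [2.357, 2.077, 0.0]
ft_force: [-0.1, 0.1, -0.5]
gripper_width: 0.0085
gripper_force: 58.8
```

send_rows([
  [[0.01,0,0],[0,0,0]],
  [[0,0,0],[0,0,0]],
])

```text
clock: 16.78
ee_pos: [0.5441, 0.0654, 0.0838]
tcp_rot: [2.357, 2.077, 0.0]
ft_force: [0.5, -0.3, -1.0]
gripper_width: 0.0082
gripper_force: 58.8
```

send_rows([
  [[0.015,0,0],[0,0,0]],
  [[0,0,0],[0,0,0]],
])

```text
clock: 16.95
ee_pos: [0.5442, 0.0659, 0.0838]
tcp_rot: [2.357, 2.077, 0.0]
ft_force: [-1.2, -0.0, -0.2]
gripper_width: 0.0085
gripper_force: 58.8
```

send_rows([
  [[0.01,0,0],[0,0,0]],
  [[0,0,0],[0,0,0]],
])

```text
clock: 17.12
ee_pos: [0.5443, 0.0662, 0.0838]
tcp_rot: [2.357, 2.077, 0.0]
ft_force: [0.2, 0.5, 0.3]
gripper_width: 0.0084
gripper_force: 58.8
```

send_rows([
  [[0.015,0,0],[0,0,0]],
  [[0,0,0],[0,0,0]],
])

```text
clock: 17.28
ee_pos: [0.5443, 0.0667, 0.0838]
tcp_rot: [2.357, 2.077, 0.0]
ft_force: [-0.5, -0.0, 0.0]
gripper_width: 0.0084
gripper_force: 58.8
```

send_rows([
  [[0.01,0,0],[0,0,0]],
  [[0,0,0],[0,0,0]],
])

```text
clock: 17.45
ee_pos: [0.5443, 0.0669, 0.0838]
tcp_rot: [2.356, 2.077, 0.0]
ft_force: [0.6, -0.1, -1.0]
gripper_width: 0.0085
gripper_force: 58.8
```

send_rows([
  [[0.015,0,0],[0,0,0]],
  [[0,0,0],[0,0,0]],
])

```text
clock: 17.62
ee_pos: [0.5444, 0.0674, 0.0838]
tcp_rot: [2.356, 2.077, 0.0]
ft_force: [0.8, 0.5, -0.1]
gripper_width: 0.0086
gripper_force: 58.8
```

send_rows([
  [[0.01,0,0],[0,0,0]],
  [[0,0,0],[0,0,0]],
])

```text
clock: 17.78
ee_pos: [0.5444, 0.0677, 0.0838]
tcp_rot: [2.357, 2.077, 0.0]
ft_force: [0.1, 0.5, -0.2]
gripper_width: 0.0083
gripper_force: 58.8
```

send_rows([
  [[0.012,0,0],[0,0,0]],
  [[0,0,0],[0,0,0]],
])

```text
clock: 17.95
ee_pos: [0.5445, 0.068, 0.0838]
tcp_rot: [2.357, 2.077, 0.0]
ft_force: [0.3, -0.3, 0.2]
gripper_width: 0.0084
gripper_force: 58.8
```

send_rows([
  [[0.01,0,0],[0,0,0]],
  [[0,0,0],[0,0,0]],
])

```text
clock: 18.12
ee_pos: [0.5445, 0.0683, 0.0838]
tcp_rot: [2.357, 2.077, 0.001]
ft_force: [0.7, 0.2, -0.8]
gripper_width: 0.0081
gripper_force: 58.8
```

send_rows([
  [[0.012,0,0],[0,0,0]],
  [[0,0,0],[0,0,0]],
])

```text
clock: 18.28
ee_pos: [0.5446, 0.0686, 0.0838]
tcp_rot: [2.357, 2.077, 0.0]
ft_force: [0.4, 0.1, 0.6]
gripper_width: 0.0082
gripper_force: 58.8
```

send_rows([
  [[0.01,0,0],[0,0,0]],
  [[0,0,0],[0,0,0]],
])

```text
clock: 18.45
ee_pos: [0.5446, 0.0687, 0.0838]
tcp_rot: [2.357, 2.076, 0.0]
ft_force: [0.1, -0.3, -0.6]
gripper_width: 0.0082
gripper_force: 58.8
```

send_rows([
  [[0.01,0,0],[0,0,0]],
  [[0,0,0],[0,0,0]],
])

```text
clock: 18.62
ee_pos: [0.5446, 0.0688, 0.0838]
tcp_rot: [2.357, 2.076, -0.0]
ft_force: [-0.6, -2.2, 0.2]
gripper_width: 0.0084
gripper_force: 58.9
```

send_rows([
  [[0.008,0,0],[0,0,0]],
  [[0,0,0],[0,0,0]],
])

```text
clock: 18.78
ee_pos: [0.5446, 0.0689, 0.0838]
tcp_rot: [2.357, 2.076, -0.001]
ft_force: [-1.0, -3.4, 1.2]
gripper_width: 0.0083
gripper_force: 59.0
```

The pin is felt at blade x ≈ -11.3, as predicted, with force building softly at about 5 N/mm. I'll press to about 6 N and hold.

send_rows([
  [[0.01,0,0],[0,0,0]],
  [[0.008,0,0],[0,0,0]],
  [[0,0,0],[0,0,0]],
  [[0,0,0],[0,0,0]],
  [[0,0,0],[0,0,0]],
  [[0,0,0],[0,0,0]],
])

```text
clock: 19.28
ee_pos: [0.5446, 0.069, 0.0838]
tcp_rot: [2.357, 2.075, -0.001]
ft_force: [-1.0, -5.7, 2.0]
gripper_width: 0.008
gripper_force: 59.1
```

```bash
python3 -c "
from h import *
st()"
```

```text
t 19.28 blade x -11.33 y 0.12 mm z 0.0838 F x -5.7 y 0.3 z 2.0
t 19.28 tcp [0.5446 0.069  0.0838] yaw 82.73 F [-1.  -5.7  2. ] w 0.008 
 shift/3cm now axes [0.711 0.004 0.008] goal axes [0.711 0.004 0.009] turn/.1 [ 0.003  0.015 -0.005]
```

send_rows([
  [[0,0,0.01],[0,0,0]],
  [[0,0,0],[0,0,0]],
  [[0,0,0],[0,0,0]],
  [[-0.018,0,0],[0,0,0]],
  [[0,0,0],[0,0,0]],
])

```text
clock: 19.7
ee_pos: [0.5446, 0.0689, 0.0837]
tcp_rot: [2.357, 2.076, -0.0]
ft_force: [-1.0, -5.1, 5.0]
gripper_width: 0.0083
gripper_force: 59.3
```

send_rows([
  [[0,0,0],[0,0,0]],
  [[0,0,0],[0,0,0]],
  [[0,0,0],[0,0,0]],
  [[0,0,0],[0,0,0]],
], fingers=0.5)

```text
clock: 20.03
ee_pos: [0.5447, 0.0702, 0.0835]
tcp_rot: [2.356, 2.078, 0.001]
ft_force: [-0.2, 0.0, -0.5]
gripper_width: 0.0429
gripper_force: 0.0
```

send_rows([
  [[0,0,-0.3],[0,0,0]],
  [[0,0,-0.8],[0,0,0]],
  [[0,0,-1],[0,0,0]],
  [[0,0,-1],[0,0,0]],
  [[0,0,-0.5],[0,0,0]],
  [[0,0,0],[0,0,0]],
])

```text
clock: 20.53
ee_pos: [0.5468, 0.0707, 0.1961]
tcp_rot: [2.354, 2.075, 0.01]
ft_force: [1.0, 0.5, 0.3]
gripper_width: 0.0427
gripper_force: 0.0
```

```bash
python3 - <<'E'
from h import *
st()
s=robot.camera("side"); cv2.imwrite("pics/s6.png",s); cv2.imwrite("pics/t6.png",robot.camera("top"))
m=mask(s,(5,180,60),(18,255,255)); m[:225]=0;m[275:]=0;m[:,:320]=0;m[:,:400]=m[:,:400]; m[:,395:]=0
k=biggest(m); print(cv2.approxPolyDP(cv2.convexHull(k),1.5,True)[:,0].tolist())
O=np.array([.5476,.0918]); a=np.radians(82.76); X=np.array([np.cos(a),np.sin(a)]); Y=np.array([-X[1],X[0]])
for a_,b_,h in[(.025,.05,0),(.025,.05,.008),(.025,-.05,.008),(-.025,-.05,.004),(-.025,.05,.004)]:
    print(proj("side",np.r_[O+(a_-.0113)*X+b_*Y,.105+h]).round(1))
cv2.imwrite("pics/c6.png",cv2.resize(s[180:290,310:420],(600,600),interpolation=cv2.INTER_CUBIC))
E
```

```text
t 20.53 blade x -9.33 y -1.85 mm z 0.1961 F x 0.7 y -1.0 z 0.3
t 20.53 tcp [0.5468 0.0707 0.1961] yaw 82.8 F [1.  0.5 0.3] w 0.0427 
 shift/3cm now axes [ 0.637 -0.088  3.754] goal axes [ 0.644 -0.062  3.753] turn/.1 [ 0.071 -0.02   0.007]
[[335, 242], [339, 238], [357, 238], [379, 253], [379, 255], [367, 266], [357, 261]]
[[367.6 266.8]]
[[367.8 263.7]]
[[326.3 246.9]]
[[339.  236.5]]
[[379.7 252.4]]
```

View pics/c6.png

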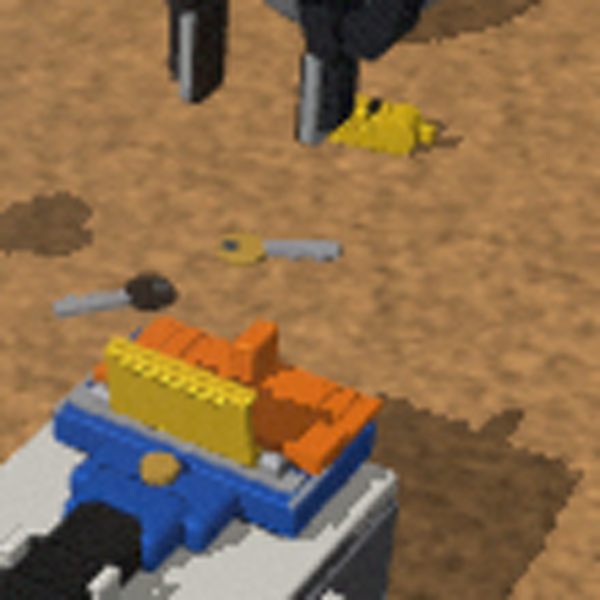

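The blade lies flat and square, with corners matching the home prediction to about 1 px, and the flap stands open. Next I'll shut the fingers, go behind the flap (scraper x ≈ +54, y ≈ +21) and lower.

send_rows([
  [[0.3,-0.1,0],[0,0,0]],
  [[0.5,-0.16,0],[0,0,0]],
  [[0.5,-0.16,0],[0,0,0]],
  [[0.5,-0.16,0],[0,0,0]],
  [[0.5,-0.18,0],[0,0,0]],
  [[0.2,0,0],[0,0,0]],
  [[0,0,0],[0,0,0]],
], fingers=0)

```text
clock: 21.22
ee_pos: [0.5305, 0.1489, 0.1907]
tcp_rot: [-2.353, -2.08, 0.001]
ft_force: [0.2, 0.0, 0.7]
gripper_width: 0.0003
gripper_force: 0.0
```

send_rows([
  [[0,0,0.5],[0,0,0]],
  [[0,0,0.8],[0,0,0]],
  [[0,0,0.8],[0,0,0]],
  [[0,0,0.4],[0,0,0]],
  [[0,0,0],[0,0,0]],
  [[0,0,0],[0,0,0]],
])

```text
clock: 21.72
ee_pos: [0.5313, 0.1462, 0.1163]
tcp_rot: [-2.357, -2.076, 0.002]
ft_force: [0.1, 2.0, 1.0]
gripper_width: -0.0
gripper_force: 0.0
```

```bash
cat >> h.py <<'E'
def st2(x=None,z=None,y=21):
    O=np.array([.5476,.0918]); a=np.radians(82.76); X=np.array([np.cos(a),np.sin(a)]); Y=np.array([-X[1],X[0]])
    o=robot.get_obs(); t=o["ee_pos"][:2]-O; F=o["ft_force"]
    print("corner x %.1f y %.1f tip z %.1f F x %.1f y %.1f z %.1f"%(t@X*1e3-11,t@Y*1e3,o["ee_pos"][2]*1e3+29.3,F[:2]@X,F[:2]@Y,F[2]))
    if x is not None: plan(np.r_[O+(x+11)/1e3*X+y/1e3*Y,(z-29.3)/1e3],a)
E
python3 -c "
from h import *
st2(29,138)"
```

```text
corner x 40.9 y 23.0 tip z 145.6 F x 2.0 y 0.2 z 1.0
t 21.72 tcp [0.5313 0.1462 0.1163] yaw 82.75 F [0.1 2.  1. ] w -0.0 
 shift/3cm now axes [-0.396  0.067  0.252] goal axes [-0.397  0.067  0.252] turn/.1 [-0.008  0.007 -0.002]
```

send_rows([
  [[-0.05,0.06,0.1],[0,0,0]],
  [[-0.1,0,0.1],[0,0,0]],
  [[-0.1,0,0],[0,0,0]],
  [[-0.1,0,0],[0,0,0]],
  [[-0.1,0,0],[0,0,0]],
  [[0,0,0],[0,0,0]],
])

```text
clock: 22.22
ee_pos: [0.5324, 0.1337, 0.1119]
tcp_rot: [2.356, 2.076, 0.005]
ft_force: [-0.6, 2.7, 7.4]
gripper_width: -0.0
gripper_force: 3.6
```

```bash
python3 -c "
from h import *
st2(13.9,138)"
```

```text
corner x 28.6 y 20.4 tip z 141.2 F x 2.6 y 1.0 z 7.4
t 22.22 tcp [0.5324 0.1337 0.1119] yaw 82.77 F [-0.6  2.7  7.4] w -0.0 
 shift/3cm now axes [-0.491 -0.022  0.106] goal axes [-0.491 -0.021  0.107] turn/.1 [ 0.028 -0.015  0.003]
```

There is 7 N upwards, so the tip may be riding on the flap's edge. I'll check where the flap is now, numerically.

```bash
python3 - <<'E'
from h import *
s=robot.camera("side"); t=robot.camera("top")
def quad(I,box):
    m=mask(I,(20,150,60),(34,255,255)); z=np.zeros_like(m); x0,y0,x1,y1=box; z[y0:y1,x0:x1]=m[y0:y1,x0:x1]
    k=biggest(z); return cv2.contourArea(k),cv2.approxPolyDP(cv2.convexHull(k),1.5,True)[:,0].tolist()
for I in(cv2.imread("pics/s6.png"),s): print(quad(I,(320,225,370,280)))
for I in(cv2.imread("pics/top0.png"),t): print(quad(I,(240,240,300,300)))
d=s.max(2)
for r in range(236,268): print(r,"".join("Y" if mask(s[r:r+1,c:c+1],(20,150,60),(34,255,255))[0,0] else "O" if mask(s[r:r+1,c:c+1],(5,180,60),(18,255,255))[0,0] else "#" if d[r,c]<50 else "B" if mask(s[r:r+1,c:c+1],(105,150,40),(125,255,255))[0,0] else "." for c in range(322,386)))
O=np.array([.5476,.0918]); a=np.radians(82.76); X=np.array([np.cos(a),np.sin(a)]); Y=np.array([-X[1],X[0]])
e=robot.get_obs()["ee_pos"]; e[2]+=.0293
print("tip corners",proj("side",[np.r_[e[:2]+i*.011*X+j*.0145*Y,e[2]] for i in(-1,1) for j in(-1,1)]).round(1).tolist())
E
```

```text
(339.5, [[329, 243], [333, 242], [355, 251], [356, 265], [331, 255]])
(250.0, [[331, 241], [334, 240], [358, 250], [356, 264], [332, 255], [330, 253]])
(289.5, [[268, 255], [272, 262], [266, 288], [263, 288], [258, 284], [255, 271], [265, 255]])Traceback (most recent call last):
  File "<stdin>", line 7, in <module>
  File "<stdin>", line 5, in quad
  File "h.py", line 17, in biggest
    return max(cv2.findContours(m,cv2.RETR_EXTERNAL,cv2.CHAIN_APPROX_NONE)[0],key=cv2.contourArea)
ValueError: max() iterable argument is empty
```

The flap moved from leaning back to about vertical, but the tip is catching its top edge. I'll back off, go lower and push on the back face.

send_rows([
  [[0,0,-0.15],[0,0,0]],
  [[0.3,0,0],[0,0,0]],
  [[0.3,0,0],[0,0,0]],
  [[0,0,0.25],[0,0,0]],
  [[0,0,0.27],[0,0,0]],
  [[0,0,0],[0,0,0]],
])

```text
clock: 22.82
ee_pos: [0.5325, 0.1504, 0.0971]
tcp_rot: [-2.356, -2.077, 0.005]
ft_force: [-0.9, -0.3, 0.2]
gripper_width: 0.0001
gripper_force: 0.0
```

```bash
python3 -c "
from h import *
st2(29,130)"
```

```text
corner x 45.2 y 22.4 tip z 126.4 F x -0.4 y 0.8 z 0.2
t 22.82 tcp [0.5325 0.1504 0.0971] yaw 82.81 F [-0.9 -0.3  0.2] w 0.0001 
 shift/3cm now axes [-0.54   0.045 -0.12 ] goal axes [-0.539  0.046 -0.121] turn/.1 [-0.024  0.019  0.008]
```

send_rows([
  [[-0.1,0.04,-0.07],[0,0,0]],
  [[-0.15,0,-0.05],[0,0,0]],
  [[-0.15,0,0],[0,0,0]],
  [[-0.15,0,0],[0,0,0]],
  [[0,0,0],[0,0,0]],
])

```text
clock: 23.23
ee_pos: [0.5332, 0.1332, 0.1033]
tcp_rot: [2.358, 2.075, 0.001]
ft_force: [-0.1, 0.7, 0.6]
gripper_width: 0.0004
gripper_force: 0.0
```

send_rows([
  [[-0.1,0,0],[0,0,0]],
  [[-0.1,0,0],[0,0,0]],
  [[0,0,0],[0,0,0]],
])

```text
clock: 23.48
ee_pos: [0.5324, 0.1281, 0.1032]
tcp_rot: [2.357, 2.076, 0.001]
ft_force: [0.9, 1.0, 1.0]
gripper_width: -0.0001
gripper_force: 0.6
```

```bash
python3 -c "
from h import *
st2(13.9,133)
s=robot.camera('side'); m=mask(s,(20,150,60),(34,255,255)); m[:,:320]=0;m[:,375:]=0;m[:225]=0;m[285:]=0
k=biggest(m); print(cv2.contourArea(k),cv2.approxPolyDP(cv2.convexHull(k),1.5,True)[:,0].tolist())"
```

```text
corner x 23.1 y 19.7 tip z 132.5 F x 1.1 y -0.8 z 1.0
t 23.48 tcp [0.5324 0.1281 0.1032] yaw 82.76 F [0.9 1.  1. ] w -0.0001 
 shift/3cm now axes [-0.306 -0.044 -0.017] goal axes [-0.306 -0.044 -0.017] turn/.1 [ 0.011  0.    -0.001]
255.5 [[333, 239], [343, 242], [358, 254], [356, 264], [330, 253]]
```

send_rows([
  [[-0.15,-0.02,0],[0,0,0]],
  [[-0.15,-0.02,0],[0,0,0]],
  [[-0.15,0,0.02],[0,0,0]],
  [[0,0,0],[0,0,0]],
])

```text
clock: 23.87
ee_pos: [0.5289, 0.1139, 0.1021]
tcp_rot: [2.357, 2.075, -0.001]
ft_force: [0.4, 0.5, -0.3]
gripper_width: -0.0
gripper_force: 0.1
```

send_rows([
  [[-0.1,0,0.04],[0,0,0]],
  [[-0.08,0,0.06],[0,0,0]],
  [[0,0,0],[0,0,0]],
])

```text
clock: 24.12
ee_pos: [0.5284, 0.1092, 0.099]
tcp_rot: [2.357, 2.076, -0.001]
ft_force: [0.2, 0.7, -0.0]
gripper_width: -0.0001
gripper_force: 0.4
```

```bash
python3 -c "
from h import *
st2(1.5,128)
s=robot.camera('side'); m=mask(s,(20,150,60),(34,255,255)); m[:,:320]=0;m[:,375:]=0;m[:225]=0;m[285:]=0
k=biggest(m); print(cv2.contourArea(k),cv2.approxPolyDP(cv2.convexHull(k),1.5,True)[:,0].tolist())"
```

```text
corner x 3.8 y 21.3 tip z 128.3 F x 0.7 y -0.1 z -0.0
t 24.12 tcp [0.5284 0.1092 0.099 ] yaw 82.75 F [ 0.2  0.7 -0. ] w -0.0001 
 shift/3cm now axes [-0.078  0.009  0.011] goal axes [-0.078  0.009  0.011] turn/.1 [ 0.001  0.007 -0.002]
352.5 [[338, 239], [348, 242], [362, 252], [356, 264], [331, 254]]
```

send_rows([
  [[-0.06,0,0.06],[0,0,0]],
  [[-0.06,0,0.07],[0,0,0]],
  [[-0.02,0,0.05],[0,0,0]],
  [[0,0,0],[0,0,0]],
])

```text
clock: 24.5
ee_pos: [0.5279, 0.105, 0.0936]
tcp_rot: [2.357, 2.076, -0.001]
ft_force: [-0.7, -0.5, 1.6]
gripper_width: 0.0
gripper_force: 0.4
```

```bash
python3 -c "
from h import *
st2(-4,118)
s=robot.camera('side'); m=mask(s,(20,150,60),(34,255,255)); m[:,:320]=0;m[:,375:]=0;m[:225]=0;m[285:]=0
k=biggest(m); print(cv2.contourArea(k),cv2.approxPolyDP(cv2.convexHull(k),1.5,True)[:,0].tolist())"
```

```text
corner x -0.4 y 21.2 tip z 122.9 F x -0.6 y 0.6 z 1.6
t 24.5 tcp [0.5279 0.105  0.0936] yaw 82.75 F [-0.7 -0.5  1.6] w 0.0 
 shift/3cm now axes [-0.12   0.007  0.164] goal axes [-0.121  0.007  0.164] turn/.1 [ 0.001  0.01  -0.002]
328.5 [[339, 241], [364, 251], [356, 264], [331, 254]]
```

Tracking well, with the flap at about 15°. I'll continue down in small steps.

send_rows([
  [[-0.06,0,0.04],[0,0,0]],
  [[-0.04,0,0.04],[0,0,0]],
  [[0,0,0.02],[0,0,0]],
  [[0,0,0],[0,0,0]],
])

```text
clock: 24.88
ee_pos: [0.5279, 0.1027, 0.0909]
tcp_rot: [2.357, 2.077, 0.001]
ft_force: [0.9, 0.3, 1.4]
gripper_width: -0.0
gripper_force: 0.6
```

send_rows([
  [[0,0,0.02],[0,0,0]],
  [[0,0,0],[0,0,0]],
])

```text
clock: 25.05
ee_pos: [0.5278, 0.1025, 0.0904]
tcp_rot: [2.357, 2.076, 0.0]
ft_force: [1.2, 0.7, 2.6]
gripper_width: 0.0001
gripper_force: 0.9
```

send_rows([
  [[0,0,0.03],[0,0,0]],
  [[0,0,0],[0,0,0]],
])

```text
clock: 25.22
ee_pos: [0.5277, 0.1023, 0.0894]
tcp_rot: [2.357, 2.076, -0.0]
ft_force: [0.8, -1.3, 2.0]
gripper_width: 0.0002
gripper_force: 1.1
```

send_rows([
  [[0,0,0.02],[0,0,0]],
  [[0,0,0],[0,0,0]],
])

```text
clock: 25.38
ee_pos: [0.5277, 0.1022, 0.0888]
tcp_rot: [2.357, 2.076, -0.0]
ft_force: [0.5, -1.3, 3.7]
gripper_width: -0.0
gripper_force: 1.2
```

send_rows([
  [[0,0,0.02],[0,0,0]],
  [[0,0,0],[0,0,0]],
])

```text
clock: 25.55
ee_pos: [0.5277, 0.1024, 0.0882]
tcp_rot: [2.357, 2.076, -0.0]
ft_force: [0.0, -2.1, 3.0]
gripper_width: 0.0003
gripper_force: 1.3
```

send_rows([
  [[0,0,0.015],[0,0,0]],
  [[0,0,0],[0,0,0]],
])

```text
clock: 25.72
ee_pos: [0.5277, 0.1025, 0.0878]
tcp_rot: [2.357, 2.076, 0.0]
ft_force: [-0.4, -1.6, 2.6]
gripper_width: 0.0001
gripper_force: 1.4
```

send_rows([
  [[0,0,0.015],[0,0,0]],
  [[0,0,0],[0,0,0]],
])

```text
clock: 25.88
ee_pos: [0.5277, 0.1026, 0.0876]
tcp_rot: [2.356, 2.076, 0.0]
ft_force: [-1.0, -2.3, 7.0]
gripper_width: 0.0001
gripper_force: 3.4
```

send_rows([
  [[0,0,0.01],[0,0,0]],
  [[0,0,0],[0,0,0]],
])

```text
clock: 26.05
ee_pos: [0.5277, 0.1026, 0.0876]
tcp_rot: [2.356, 2.076, 0.0]
ft_force: [-1.5, -3.3, 10.1]
gripper_width: 0.0002
gripper_force: 5.0
```

It reached a hard stop at tip height 116.9 mm, against 117 expected when shut. I'll retreat and check.

send_rows([
  [[0,0,-0.1],[0,0,0]],
  [[0,0,-0.6],[0,0,0]],
  [[0,0,-1],[0,0,0]],
  [[0,0,-1],[0,0,0]],
  [[-0.8,-0.5,-1],[0,0,0]],
  [[-1,-0.5,-1],[0,0,0]],
  [[-1,-0.5,0],[0,0,0]],
  [[-1,0,0],[0,0,0]],
  [[-1,0,0],[0,0,0]],
  [[0,0,0],[0,0,0]],
  [[0,0,0],[0,0,0]],
])

```text
clock: 26.97
ee_pos: [0.4659, -0.0337, 0.2257]
tcp_rot: [2.36, 2.073, 0.0]
ft_force: [1.3, 1.5, 0.2]
gripper_width: 0.0
gripper_force: 0.0
```

```bash
python3 - <<'E'
from h import *
st2()
s=robot.camera("side"); t=robot.camera("top")
o=np.hstack([cv2.resize(t[230:320,240:320],(390,440),interpolation=cv2.INTER_CUBIC),cv2.resize(s[225:295,315:385],(390,440),interpolation=cv2.INTER_CUBIC)]);cv2.imwrite("pics/c7.png",o)
E
```

```text
corner x -145.8 y 65.2 tip z 255.0 F x 1.7 y -1.1 z 0.2
```

View pics/c7.png

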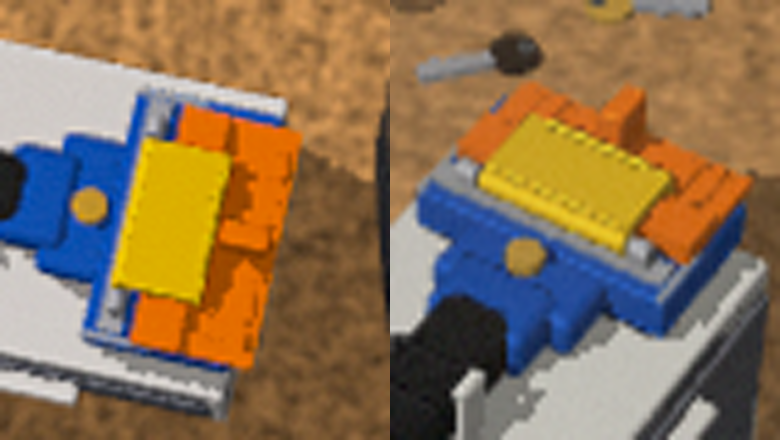

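Both views show the flap flat over the spine with its lip in front of it, the blade square and flat, and the arm clear. Handing in.

```bash
python3 -c "
from plant import robot
print(robot.hand_in())"
```

```text
the job is handed in; nothing more can be done
None
```

The orange blade is fitted square and flat against the pin (pressed home at about 5.7 N), the flap is shut over its spine, and the job is handed in at about 27 s; no verdict came back.

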